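# Take the depth of a heater-block well with the bench depth gauge

### The job

Take the black knob on top of the depth gauge's rod and lower the rod gently into the well of the metal block until its spring foot rests lightly on the bottom, without jamming it down. Then swing the gauge's clamp lever all the way round to lock the slide at that height, with the foot still resting on the bottom, and let go; leave the other things on the bench where they are.

Things in the scene. Friction and masses are not known exactly. Their poses are not given: they have to be found in the camera images.
- stand: bench depth-gauge stand, fixed to the table, yaw varies: 150 (x) x 170 (y) x 10 mm base plate, two legs at y = -65 and +65 mm, beam 34 x 142 mm from 105 to 125 mm above the table, 26 mm collar up to 140 mm round the rod. Origin on the table straight under the rod's axis; z up. The block stands under the beam; the clamp lever lies on the beam's +y side.
- knob (a point): centre of the black round knob on top of the gauge's rod, 24 mm across, 30 mm tall, grasped from above. It only slides vertically (cannot turn or tilt), straight above the stand's origin: 230 to 245 mm above the table at the start, 165 mm at the lowest. It stays at the height where it is left: the guide drags with about 3 N either way, the rod weighs 1.5 N.
- gauge_rod: the vertical sliding rod, origin at its knob's centre, z up; steel shaft 10 mm across. At its lower end is a spring foot, its tip 150 mm below the origin when free. The foot yields up to 6 mm at 1.5 N/mm, then is hard on its stop. Above 10 N on the well's bottom it is jammed. Let go and unclamped, the rod gives way upward until the foot presses with about 4.5 N or less.
- block: aluminium heater block, 70 x 70 x 70 mm, fixed on the stand's plate; origin under its centre, 10 mm above the table, z up. A round well, 21 mm across, opens in its top straight under the rod. The well's depth is not known: its bottom lies 12 to 37 mm above the block's underside (knob centre 172 to 197 mm above the table when the free foot just touches).
- clamp (a joint): angle of the clamp lever (rad): 0 fully open, 1.38 at its stop, fully locked; grows as the lever swings clockwise seen from above. Starts near open. Stays where it is left (drags with 0.08 N m) and stiffens to about 0.3 N m from 1.2 on, where its eccentric begins to jam the rod; past 1.3 it is over centre and the rod is locked.
- clamp_hinge (a point): the clamp lever's upright hinge axis, 131 mm above the table, 32 mm from the rod's axis towards the stand's +y
- clamp_pin (a point): centre of the lever's handle, an upright black pin 16 mm across and 40 mm tall (131 to 171 mm above the table); this point is 156 mm above the table, 80 mm from the hinge axis. At 0 it lies 1.3 rad anticlockwise (from above) of the stand's +y about the hinge, at 1.3 straight towards the stand's +y. Can be pinched or pushed from above.
- tube_rack: red tube rack, 90 x 160 x 105 mm tall, origin under its centre; leave alone
- media_bottle: glass bottle with blue cap, 70 mm across, 150 mm tall, origin under its centre; leave alone
- tip_box: white and yellow pipette-tip box, 85 x 120 x 60 mm tall, origin under its centre; leave alone
- beaker: clear beaker, 60 mm across, 75 mm tall, origin under its centre; leave alone
- vial: small amber vial, 24 mm across, 50 mm tall, beside the stand on its -y side, origin under its centre; leave alone
- caps_tray: low white tray of caps, 60 x 90 x 18 mm, behind the stand (its +x side), origin under its centre; leave alone
- driver: screwdriver, 150 mm long, lying beside the stand on its -y side; leave alone
Not all that is in view belongs to the job. Leave any orange or pink look-alike of the stand alone.

How it is judged (in metres and radians):
On the way, in this order (a step that is already met when the one before it is completed fails the run):
1. with the clamp lever still open, the rod has been lowered until its foot rests on the bottom of the well (contact force between gauge_rod and block above 0.5 N and value of joint clamp below 0.8 rad), for 0.3 s.
2. the clamp lever has been swung to the locked end while the foot rests on the bottom (contact force between gauge_rod and block above 0.5 N and value of joint clamp above 1.22 rad), for 0.2 s.
At the end, for the whole second after the job is handed in: the rod's foot presses on the bottom of the well with 0.5 to 8 N, the clamp lever is at the locked end (above 1.22 rad), the rod is at rest (all of step 2 and contact force between gauge_rod and block below 8 N and linear speed of gauge_rod below 0.01 m/s); the robot touches nothing.
It fails at once if the foot is jammed onto the well's bottom (or the rod forced against the block) with more than 10 N (contact force between gauge_rod and block above 10 N).
It fails at once if one of the other things on the bench is displaced by more than 30 mm (distance of any of tube_rack, media_bottle, tip_box, beaker, vial, caps_tray, driver from where it was at the start of the episode above 0.03 m).
It also fails if it takes over 64 s, if anything falls off the work surface, if the arm or the gripper's body presses on something with over 40 N, if the wrist force passes 120 N, or if a joint passes its speed limit or range.

### The arm

A 6-joint arm with a two-finger parallel gripper is mounted at the origin on the work surface. World frame = base frame: x ahead of the robot, y to its left, z up, the work surface at z = 0. Lengths are in mm, angles in rad, forces in N, time in s.
With the tool pointing down it reaches from about 325 to 875 mm from the base axis. Payload 4.4 kg.
Tool frame: the origin (TCP) lies on the centre line of the jaws, within the pads' length; the fingertips stand ahead of it and the grasp point (between the pads) lies 6 mm ahead of it (ctrl.tcp_to_tips is the z of the fingertips in the tool frame, in mm); z points along the fingers, y is the line along which they close (so a half turn about z gives the same grasp; the last joint's range is limited). The gripper opens to 85 mm and grips with 20 to 120 N. Pads are 22 mm wide; open, the fingers measure 114 mm over their backs; the gripper's body (76 mm by 85 mm) begins 54 mm behind the grasp point. The pads swing forward as they close: fully open they stand 13 mm farther back than shut.
Start: joints at [0.958, 0.207, 1.542, -0, 1.393, -0.15], TCP at [256.721, 514.511, 231.282] pointing down, gripper open.
Joint ranges: [-2.73, 2.73], [-0.86, 2.22], [0.23, 2.46], [-1.11, 4.25], [0.08, 2.63], [-2.82, 2.82]. Speed limits (rad/s): [2.79, 2.79, 3.14, 3.14, 3.14, 3.14].

### API

Orientations are given as a 3x3 rotation matrix whose columns are the frame's x, y, z axes.
In Python, from plant import ctrl, sensors, optics gives the robot as it stands. Calls block until the motion is done:
- ctrl.move_ptp(position, orientation): joint-space move of the TCP to a pose.
- ctrl.move_l(position, rot=None, vel=150, threshold=None): straight line of the TCP; rot=None keeps the orientation; vel is the mean speed in mm/s. With threshold (N) it stops when the force on the tool has changed by that much, and returns True; else False.
- ctrl.set_joints(angles): joint-space move.
- ctrl.gripper_to(opening, force=None): finger opening in mm; force is the grip in N (None keeps the last); returns when the fingers have stopped.
- ctrl.hold(seconds).
- ctrl.solve_ik(position, orientation): joint angles nearest the present ones, or None.
- sensors.read_state(): the state.
- optics.grab_frame(name): name is "scene" or "top"; returns (picture, depth): 480x640x3 uint8, red, green, blue; 480x640 float32, mm along the optical axis (not along the pixel's ray), 0 where there is no reading.
- optics.camera_params(name): a dict with "mtx" (3x3 intrinsics, pixels), "k1" (the pictures are not rectified: a ray, as slopes to the right and down, at radius r is drawn at 1 + k1 r^2 times it, then the intrinsics apply), "R" (3x3) and "t" (3): a world point X has camera coordinates R X + t. Camera axes: x right, y down, z forward; pixel columns grow to the right and rows downward; lengths in mm; the calibration is good to about 2 mm. A picture is of the moment at which its call begins. camera_params takes no time and is no camera call.
A pose or a line that the arm cannot do raises ctrl.MotionError and nothing moves.
- ctrl.finish_job(): hands the job in; it is judged then, once.
The state is a dict: "t": time; "q": joint angles; "qvel": joint speeds; "tau": joint torques, N m; "eef_pos": TCP position; "eef_rot": TCP orientation; "force": force on the tool from outside, world axes, zero at the start; "wrist_torque": the same for the moment, N m; "grip_width": finger opening in mm; "grasp_force": force on a finger pad.
Only numpy, scipy, OpenCV 4.12 (cv2) and the standard library are available. Lean on these libraries where they do the work, as an engineer would, in place of code of your own. Each camera call takes 0.05 s, during which the arm holds its last target. There are 200 camera calls.

## Working session

There is one attempt and no reset: what is moved stays moved. The work goes in short steps, each a Python script; the robot and the scene stay as the last script left them, time stands still between calls to the robot, and variables do not carry over. Pictures are saved under pics/ and viewed, at most 10 in all, crops included, and the job is handed in when it is done.

```bash
ls; mkdir -p pics
cat > h.py <<'E'
import numpy as np, cv2
from plant import ctrl, sensors, optics
def pix2world(name,u,v,d):
    p=optics.camera_params(name);K=np.array(p["mtx"]);k=p["k1"]
    R=np.array(p["R"]);t=np.array(p["t"])
    s=cv2.undistortPoints(np.array([[[u,v]]],float),K,np.array([k,0,0,0,0.]))[0,0]
    return R.T@(np.array([s[0]*d,s[1]*d,d])-t)
def world2pix(name,X):
    p=optics.camera_params(name)
    return cv2.projectPoints(np.array([X],float),cv2.Rodrigues(np.array(p["R"]))[0],np.array(p["t"],float),np.array(p["mtx"]),np.array([p["k1"],0,0,0,0.]))[0][0,0]
def ray_at_z(name,u,v,z):
    a=pix2world(name,u,v,1.);b=pix2world(name,u,v,1000.)
    return a+(b-a)*(z-a[2])/(b[2]-a[2])
E
python3 - <<'E'
from h import *
for n in("scene","top"):
    im,d=optics.grab_frame(n); cv2.imwrite(f"pics/{n}0.png",im[:,:,::-1]); np.savez(f"{n}0.npz",im=im,d=d)
    p=optics.camera_params(n);print(n,-np.array(p["R"]).T@np.array(p["t"]),p["k1"])
E
```

```text
pics
scene [1122.01632341 -591.49078556  801.75964359] -0.06103571170324486
top [ 319.51067834   11.07527688 1315.86422592] -0.00563933240084729
```

View pics/scene0.png

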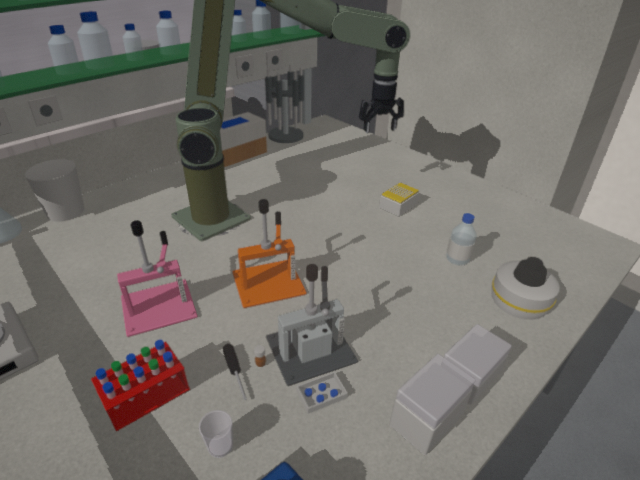

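View pics/top0.png

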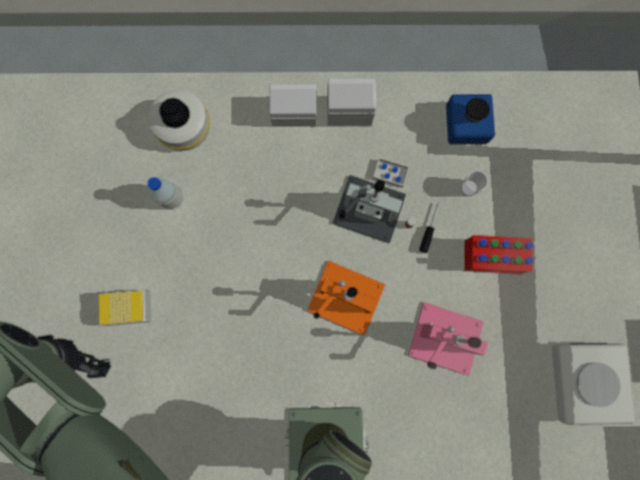

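The possible targets in the scene view are the knobs of the pink stand (137,228), the orange stand (263,205) and the grey stand (312,272). In the top view the grey one is at (379,186). The description fits the grey one, so I'll check it in one crop and measure it.

Run:
```python
from h import *
S=np.load("scene0.npz");T=np.load("top0.npz")
a=cv2.resize(S["im"][250:390,255:365],None,fx=4,fy=4,interpolation=2)
b=cv2.resize(T["im"][150:250,320:420],None,fx=4,fy=4,interpolation=2)
c=np.zeros((560,440+400-40,3),np.uint8);c[:,:440]=a;c[:400,440:]=b[:,20:380]
cv2.imwrite("pics/crop.png",c[:,:,::-1])
# dark pixels heights in both
for n,D,(r0,r1,c0,c1) in(("scene",S,(255,330,295,340)),("top",T,(150,250,325,415))):
    im,d=D["im"],D["d"]
    P=[]
    for v in range(r0,r1):
        for u in range(c0,c1):
            if d[v,u]>0 and im[v,u].max()<75:
                X=pix2world(n,u,v,d[v,u]);P.append([u,v,*X])
    P=np.array(P)
    for lo,hi in((222,300),(135,180)):
        Q=P[(P[:,4]>lo)&(P[:,4]<hi)];print(n,lo,len(Q),Q.mean(0).round(1) if len(Q) else"",Q.min(0).round(1),Q.max(0).round(1))
```

```text
scene 222 172 [ 311.5  271.9  634.6 -135.6  239.4] [ 306.   264.   621.2 -144.5  222.2] [ 317.   280.   643.  -122.3  248.9]
scene 135 130 [324.2 282.1 600.8 -64.8 149.3] [ 321.   266.   576.1 -110.3  135. ] [329.  307.  650.2 -41.5 170.1]
top 222 99 [ 378.9  185.5  626.9 -128.5  245.6] [ 374.   180.   617.  -140.   224.4] [ 384.   191.   639.8 -118.2  254.3]
top 135 185 [352.2 203.8 608.6 -73.2 146.2] [ 339.   189.   573.  -129.7  135. ] [376.  218.  648.6 -38.3 177.4]
```

View pics/crop.png

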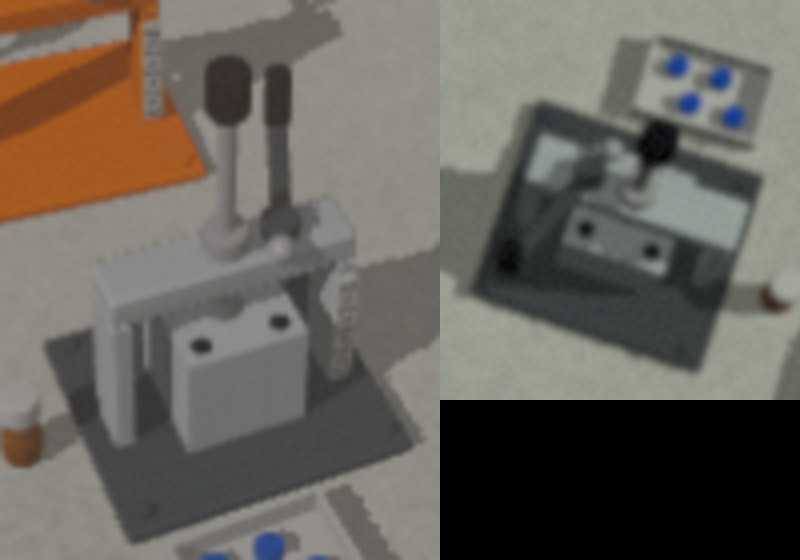

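The crop shows the grey stand with its black knob at scene (312,272) and top (379,186). The lever pin is at scene (324,274) and top (342,214). Next I'll triangulate these and get the yaw from the plate corners.

Run:
```python
from h import *
def tri(p,q):
    A=np.zeros((3,3));b=np.zeros(3);L=[]
    for n,(u,v) in(("scene",p),("top",q)):
        a=pix2world(n,u,v,1.);d=pix2world(n,u,v,1000.)-a;d/=np.linalg.norm(d)
        M=np.eye(3)-np.outer(d,d);A+=M;b+=M@a;L.append((M,a))
    X=np.linalg.solve(A,b);return X.round(1),[round(float(np.linalg.norm(M@(X-a))),1) for M,a in L]
print("knob",tri((311.6,272),(379,185.6)))
print("pin",tri((324.5,273.7),(342.5,214.5)))
S=np.load("scene0.npz");T=np.load("top0.npz")
C=[ray_at_z("top",320+(x-420)/4,150+y/4,10)[:2] for x,y in((540,100),(762,178),(698,372),(475,292))]
C=np.array(C);print("plate",C.round(1).tolist(),C.mean(0))
for i in range(4): e=C[(i+1)%4]-C[i];print(np.linalg.norm(e).round(1),np.degrees(np.arctan2(e[1],e[0])).round(1))
# beam top points by depth
for n,D,(r0,r1,c0,c1) in(("scene",S,(280,345,270,350)),("top",T,(165,235,330,415))):
    P=[pix2world(n,u,v,D["d"][v,u]) for v in range(r0,r1) for u in range(c0,c1) if D["d"][v,u]>0 and D["im"][v,u].min()>85]
    P=np.array(P);P=P[(abs(P[:,2]-125)<4)];print(n,len(P),P.mean(0),cv2.minAreaRect(P[:,:2].astype(np.float32)))
# block top z=80
P=[pix2world("top",u,v,T["d"][v,u]) for v in range(165,235) for u in range(330,415)if T["d"][v,u]>0]
P=np.array(P);P=P[abs(P[:,2]-80)<4];print(len(P),cv2.minAreaRect(P[:,:2].astype(np.float32)))
```

```text
knob (array([ 629.9, -130.6,  233.4]), [0.2, 0.2])
pin (array([581.2, -46.9, 150.4]), [1.2, 1.2])
plate [[726.0, -78.4], [667.5, -233.5], [529.7, -183.3], [587.9, -30.1]] [ 627.77283241 -131.34348685]
165.8 -110.7
146.6 160.0
163.9 69.2
146.3 -19.3Traceback (most recent call last):
  File "<stdin>", line 16, in <module>
  File "h.py", line 4, in pix2world
    p=optics.camera_params(name);K=np.array(p["mtx"]);k=p["k1"]
ValueError: time passes only in moves, steps and waits
```

```bash
cat >> h.py <<'E'
knob=np.array([629.5,-130.8]); ya=np.radians(69.4)   # direction of stand +y
hinge=knob+32*np.array([np.cos(ya),np.sin(ya)])
def rot(a):  # tool down, closing line at angle a
    y=np.array([np.cos(a),np.sin(a),0]);z=np.array([0,0,-1.]);return np.column_stack([np.cross(y,z),y,z])
def st():
    s=sensors.read_state();return round(s["t"],2),np.round(s["eef_pos"],1).tolist(),np.round(s["force"],1).tolist(),round(s["grip_width"],1),round(s["grasp_force"],1)
E
python3 - <<'E'
from h import *
print("tips",ctrl.tcp_to_tips)
best=None
for a in (ya-np.pi/2,ya+np.pi/2):
    q=ctrl.solve_ik([*knob,330],rot(a)); print(a,q)
    if q is not None and (best is None or abs(q[5])<abs(best[1][5])): best=(a,q)
a=best[0]; R=rot(a)
p=sensors.read_state()["eef_pos"]
ctrl.move_l([p[0],p[1],320],vel=200)
ctrl.move_ptp([*knob,330],R); print(a,st())
ctrl.gripper_to(60)
ctrl.move_l([*knob,243],vel=80); print(st())
im,d=optics.grab_frame("scene"); cv2.imwrite("pics/near.png",cv2.resize(im[180:360,230:430],None,fx=4,fy=4/1.3 if 0 else 3.3)[:,:,::-1])
E
```

```text
tips 25.0
-0.3595378259108317 [-3.39344207e-01  2.98524159e-01  1.22736306e+00 -4.44089210e-16
  1.61570544e+00  2.01936194e-02]
2.7820548276789614 None
-0.3595378259108317 (3.33, [629.6, -129.7, 330.1], [-0.2, -0.0, 0.7], 85.6, 0.0)
(4.93, [630.0, -131.0, 243.9], [-0.3, -0.2, 0.1], 60.5, 0.0)
```

View pics/near.png

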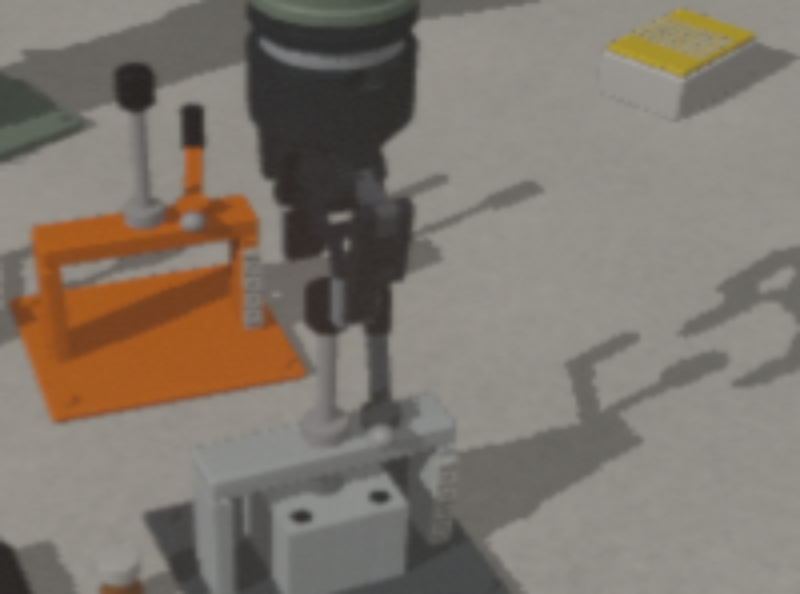

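The knob (image 322,305 in this crop) sits between the fingers. I'll close on it and check the side force.

Run:
```python
from h import *
ctrl.move_l([*knob,240],vel=60); print(st())
ctrl.gripper_to(20,force=40); print(st()); ctrl.hold(0.2); print(st())
for z in (236,230,222,214): ctrl.move_l([*knob,z],vel=25); print(st())
```

```text
(5.23, [629.4, -130.7, 239.9], [0.2, -0.1, -0.5], 60.0, 0.0)
(5.67, [629.4, -130.7, 240.1], [-0.9, 1.2, 0.8], 21.3, 39.1)
(5.88, [629.4, -130.7, 240.1], [-0.8, 0.3, 1.2], 21.3, 39.1)
(6.18, [629.4, -130.7, 235.4], [-0.3, -0.4, -0.3], 21.4, 39.1)
(6.58, [629.4, -130.7, 229.2], [-0.0, 0.4, -1.3], 21.3, 39.2)
(7.04, [629.4, -130.7, 221.3], [-0.7, 0.1, -2.4], 21.3, 39.2)
(7.51, [629.4, -130.8, 213.3], [-1.1, 0.4, -2.0], 21.0, 39.2)
```

Run:
```python
from h import *
im,d=optics.grab_frame("scene"); im2,_=optics.grab_frame("top")
a=cv2.resize(im[210:350,260:380],(480,560),interpolation=2);b=cv2.resize(im2[140:250,330:410],(320,440),interpolation=2)
c=np.zeros((560,800,3),np.uint8);c[:,:480]=a;c[:440,480:]=b
cv2.imwrite("pics/grip.png",c[:,:,::-1]);print(st())
```

```text
(7.61, [629.4, -130.7, 213.3], [-1.6, 0.5, -3.9], 21.0, 39.2)
```

View pics/grip.png

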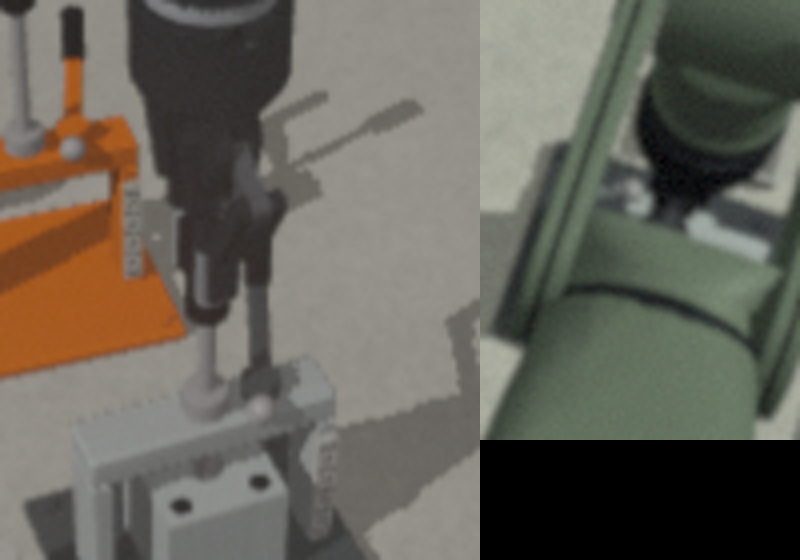

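The knob is gripped at crop (205,280) and the rod has come down with it. Now I'll step down, averaging the force at each step.

```bash
cat >> h.py <<'E'
def favg(n=15,dt=0.01):
    f=[]
    for _ in range(n): ctrl.hold(dt); f.append(sensors.read_state()["force"])
    return np.mean(f,0),np.std(f,0)[2]
E
python3 - <<'E'
from h import *
def step(z,v):
    ctrl.move_l([*knob,z],vel=v); m,s=favg(); e=sensors.read_state()["eef_pos"][2]
    print(z,round(e,2),m.round(2).tolist(),s.round(2)); return m[2]
F=[step(z,20) for z in (210,208,206,205)]
z=205
while z>195:
    z-=1; f=step(z,8)
    if f>np.median(F[-6:])+2.2: print("contact?");break
    F.append(f)
print(st())
E
```

```text
210 209.85 [-2.53, 0.79, -0.4] 0.44
208 207.92 [-3.12, 0.95, 0.26] 0.57
206 205.79 [-3.29, 1.12, 0.26] 0.64
205 204.96 [-4.04, 1.32, 0.51] 0.35
204 203.92 [-4.19, 1.38, 1.09] 0.48
203 202.91 [-4.31, 1.3, 0.84] 0.5
202 201.92 [-4.78, 1.43, 0.65] 0.46
201 200.95 [-4.6, 1.67, 0.74] 0.47
200 199.99 [-4.69, 1.58, 0.99] 0.51
199 198.97 [-4.69, 1.79, 0.85] 0.56
198 197.96 [-4.78, 1.62, 1.27] 0.47
197 196.96 [-4.6, 1.55, 0.9] 0.46
196 195.97 [-4.89, 1.55, 0.65] 0.64
195 194.96 [-5.01, 1.68, 0.94] 0.44
(13.21, [629.4, -130.7, 195.0], [-5.8, 2.0, 0.9], 21.1, 39.6)
```

Run:
```python
from h import *
z=195
while z>176:
    z-=1; ctrl.move_l([*knob,z],vel=8); m,s=favg(); e=sensors.read_state()["eef_pos"][2]
    print(z,round(e,2),m.round(2).tolist())
    if m[2]>0.9+2.4: print("contact");break
print(st())
```

```text
194 193.97 [-4.66, 1.76, 0.91]
193 192.94 [-4.65, 1.52, 0.91]
192 191.95 [-4.85, 1.5, 0.98]
191 190.92 [-4.89, 1.63, 0.75]
190 189.95 [-4.77, 1.84, 0.83]
189 188.96 [-5.31, 1.83, 0.98]
188 187.91 [-4.83, 1.58, 0.82]
187 186.95 [-4.86, 1.57, 1.11]
186 185.95 [-4.6, 1.49, 0.97]
185 184.92 [-4.8, 1.65, 0.98]
184 183.91 [-4.73, 1.53, 0.95]
183 182.95 [-4.88, 1.63, 1.04]
182 181.92 [-4.5, 1.74, 0.66]
181 180.91 [-4.9, 1.87, 0.86]
180 179.94 [-4.49, 1.68, 1.03]
179 179.0 [-4.82, 1.65, 1.05]
178 178.18 [-5.18, 1.78, 1.75]
177 177.45 [-5.6, 1.92, 2.68]
176 176.71 [-6.06, 2.12, 3.64]
contact
(20.81, [629.5, -130.8, 176.7], [-6.9, 1.7, 3.8], 21.5, 39.9)
```

Contact began at TCP z ≈ 178.7, and the foot is now pressing about 2.7 N. I'll let go and cage the lever pin.

Run:
```python
from h import *
ctrl.hold(0.2); ctrl.gripper_to(55); print(st())
ctrl.move_l([*knob,260],vel=120)
phi=np.radians(137.7)
P=lambda f,z,r=80:[hinge[0]+r*np.cos(f),hinge[1]+r*np.sin(f),z]
ctrl.move_ptp(P(phi,240),rot(phi-np.pi/2)); print(st())
im,_=optics.grab_frame("scene")
ctrl.move_l(P(phi,185),vel=100); print(st())
im2,_=optics.grab_frame("scene")
c=np.hstack([cv2.resize(i[210:350,260:360],(400,560),interpolation=2) for i in(im,im2)])
cv2.imwrite("pics/pin.png",c[:,:,::-1])
print(world2pix("scene",[*P(phi,151)]))
```

```text
(21.43, [630.1, -131.1, 176.2], [0.1, -0.3, 0.2], 55.2, 0.0)
(23.29, [581.5, -47.2, 239.4], [-0.2, -0.1, 1.0], 54.7, 0.0)
(24.04, [582.0, -47.1, 185.3], [0.3, -0.2, 0.3], 54.9, 0.0)
[324.03876089 273.67743664]
```

View pics/pin.png

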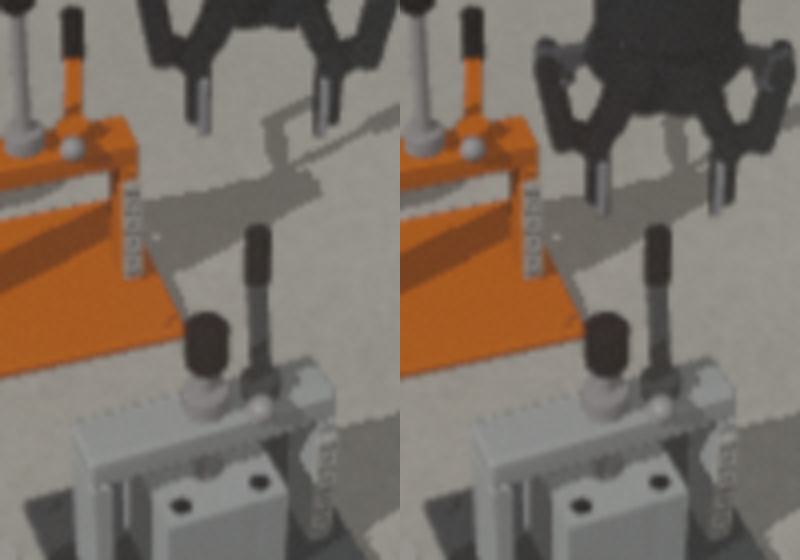

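The lever pin (crop 655,255) is centred under the open fingers, and the knob stayed down. I'll cage the pin and swing it.

Run:
```python
from h import *
P=lambda f,z,r=80:[hinge[0]+r*np.cos(f),hinge[1]+r*np.sin(f),z]
d0=137.7; ctrl.move_l(P(np.radians(d0),167),vel=60); ctrl.gripper_to(22,force=20); print(st())
d=d0
while d>57:
    d-=4 if d>78 else 1.5
    f=np.radians(d); ctrl.move_l(P(f,167),rot(f-np.pi/2),vel=40 if d>78 else 20)
    m,s=favg(5); t=np.array([-np.sin(f),np.cos(f)])@m[:2]; r=np.array([np.cos(f),np.sin(f)])@m[:2]
    print(round(d,1),"tan",t.round(1),"rad",r.round(1),"z",m[2].round(1))
    if abs(t)>12: break
    if np.linalg.norm(m)>25: break
print(st())
```

```text
(24.96, [581.7, -47.1, 167.3], [0.6, 0.3, 0.9], 21.8, 0.0)
133.7 tan -0.3 rad 0.1 z -0.2
129.7 tan -0.1 rad 0.2 z -0.2
125.7 tan -0.0 rad 0.0 z -0.3
121.7 tan 0.0 rad 0.1 z 0.4
117.7 tan -0.2 rad -0.4 z -0.1
113.7 tan -0.3 rad 0.0 z -0.1
109.7 tan 0.3 rad 0.2 z 0.0
105.7 tan -0.1 rad -0.0 z -0.0
101.7 tan 0.3 rad 0.3 z -0.2
97.7 tan -0.0 rad 0.3 z 0.2
93.7 tan 0.3 rad -0.2 z 0.1
89.7 tan 0.0 rad 0.1 z 0.1
85.7 tan 0.1 rad -0.1 z -0.3
81.7 tan -0.2 rad 0.1 z 0.4
77.7 tan 0.4 rad -0.2 z 0.0
76.2 tan 0.3 rad 0.0 z -0.1
74.7 tan 0.5 rad 0.2 z 0.2
73.2 tan 0.3 rad 0.1 z 0.0
71.7 tan 0.8 rad -0.6 z 0.3
70.2 tan 1.2 rad -0.0 z 0.1
68.7 tan 0.5 rad 0.2 z -0.4
67.2 tan 0.9 rad -0.4 z -0.1
65.7 tan 0.5 rad -0.0 z 0.1
64.2 tan 0.8 rad -0.2 z -0.0
62.7 tan 3.5 rad -1.0 z 1.5
61.2 tan 7.8 rad -1.8 z 3.9
59.7 tan 11.9 rad -3.4 z 5.9
58.2 tan 16.7 rad -4.6 z 8.3
(34.0, [677.4, -30.5, 166.3], [-15.8, 5.5, 9.5], 22.1, 8.2)
```

The lever is against its stop. I'll let go, retreat and check.

Run:
```python
from h import *
P=lambda f,z,r=80:[hinge[0]+r*np.cos(f),hinge[1]+r*np.sin(f),z]
f=np.radians(62.5); ctrl.move_l(P(f,167),vel=30); ctrl.gripper_to(40); print(st())
ctrl.move_l(P(f,290),vel=120); print(st())
im,_=optics.grab_frame("scene")
cv2.imwrite("pics/end.png",cv2.resize(im[230:380,240:390],(600,600),interpolation=2)[:,:,::-1])
for a in(1.22,1.38): print(world2pix("scene",P(ya+1.3-a,151))-[240,230])
```

```text
(34.67, [678.7, -30.3, 167.4], [0.6, 0.4, 0.2], 39.8, 0.0)
(35.84, [677.1, -29.8, 288.6], [-0.2, 0.3, -0.4], 39.9, 0.0)
[117.30540131  57.04702592]
[119.94798299  60.73698507]
```

View pics/end.png

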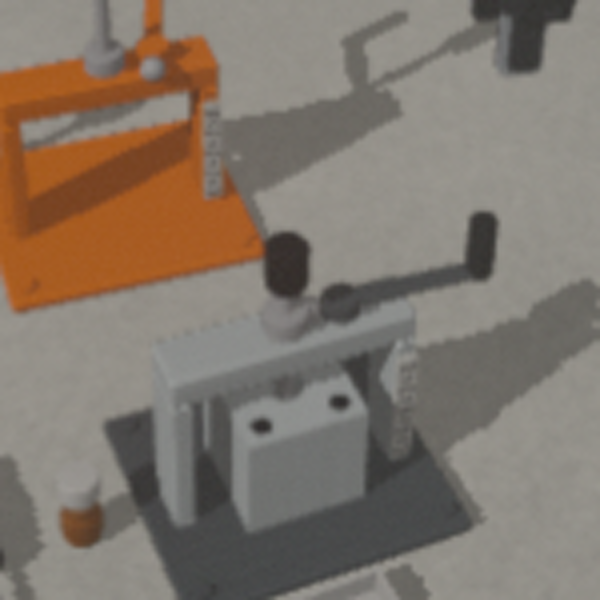

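The picture shows the pin at crop (481,245). I expected (480,243) for 1.38 rad and (469,228) for 1.22 rad, so the lever is locked. The knob is still down and the gripper is clear, so I'm handing in.

```bash
python3 -c "
from h import *
print(ctrl.finish_job())"
```

```text
the job is handed in; nothing more can be done
None
```

I lowered the rod until its foot pressed on the well bottom with about 2.7 N (estimated from wrist force), swung the clamp lever to its stop, let go and handed the job in; no verdict came back.

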